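# Roll kiln rods true or warped

### The job

Take the wooden rolling board off its mat and use it to roll each of the two ceramic rods in turn on the slab, pressing gently, at least half a turn forward (away from the robot), and leave each where it has rolled to until both are tested. Then set the board flat on its mat again and put any rod that wobbled or lifted the board into the grey reject box, without dropping it; the true ones stay lying on the slab. Leave everything else on the table alone.

Things in the scene. Friction and masses are not known exactly. Their poses are not given: they have to be found in the camera images.
- slab_top (a point): Fixed flat grey slab, 240 mm (x) by 310 mm (y), 15 mm thick, with a lip 6 mm high along its near and far edges. This point is the centre of its top face; x points away from the robot (rolling direction), y to the left, z up. The rods lie along y on its nearer half, one 75 mm to the left, one to the right. A tile 7 mm thick lies far back between their lanes.
- rod_a_c (a point): White fired-ceramic rod, 110 mm long, 0.14 to 0.22 kg, lying on the slab. True: round, 30 mm. Warped: oval, some 29 by 33 mm, lying on its flatter side; rolling lifts the board by about 4 mm at each odd quarter turn. Nothing else tells them apart. This point is the rod's centre, on its axis, 14 to 15 mm above the slab's top; y along the rod, z up at the start, turning with the rod.
- rod_b_c (a point): White fired-ceramic rod, 110 mm long, 0.14 to 0.22 kg, lying on the slab. True: round, 30 mm. Warped: oval, some 29 by 33 mm, lying on its flatter side; rolling lifts the board by about 4 mm at each odd quarter turn. Nothing else tells them apart. This point is the rod's centre, on its axis, 14 to 15 mm above the slab's top; y along the rod, z up at the start, turning with the rod.
- board: Wooden rolling board, loose, 0.24 kg: a flat plate 150 mm (x, rolling direction) by 90 mm (y), 12 mm thick, with an upright bar handle on top, 26 mm thick (x), 80 mm long (y), from 22 to 64 mm above the underside. Origin at the centre of its underside, z up. It moves twice as far as the rod it rolls: half a turn is 47 mm of rod travel, 95 mm of board travel.
- board_grip (a point): Point to grip the board's handle, on its centre line, 45 mm above the board's underside; axes as the board. Grip across the 26 mm (fingers along x), firmly (40 to 60 N). The handle is sprung: it sinks towards the plate by 1 mm per 4 N, at most 8 mm. Touch down slowly, press with about 2 to 6 N and follow any lift: over 12 N on a rod chips it.
- mat: Thin cork mat, fixed, 180 mm (x) by 140 mm (y), 4 mm thick, on which the board lies; left or right of the slab. Origin at the centre of its underside, on the table.
- reject_in (a point): Open grey plastic reject box, fixed, outer size 190 mm (x) by 170 mm (y) by 50 mm high, walls and floor 5 mm thick, empty; on the other side of the slab from the mat. This point is the centre of its inner floor, 5 mm above the table; z up.
There are look-alikes about, which are no part of the job. What is shaped like the part that bears rod_b_c but purple or yellow is not meant. What is shaped like the board but red is not meant.

How it is judged (in metres and radians):
On the way, in this order (a step that is already met when the one before it is completed fails the run):
1. one of the rods has been rolled half a turn under the board (((angle between rod_a_c's own z axis and vertical above 2.4 rad and contact force between board and rod_a above 0.5 N) or (angle between rod_b_c's own z axis and vertical above 2.4 rad and contact force between board and rod_b above 0.5 N))), for 0.1 s.
2. the other rod too has been rolled half a turn under the board, the first lying where it was rolled to ((((angle between rod_a_c's own z axis and vertical above 2.4 rad and contact force between board and rod_a above 0.5 N) and distance of rod_b_c from where it was at the start of the episode above 0.025 m) or ((angle between rod_b_c's own z axis and vertical above 2.4 rad and contact force between board and rod_b above 0.5 N) and distance of rod_a_c from where it was at the start of the episode above 0.025 m))), for 0.1 s.
At the end, for the whole second after the job is handed in: Warped rod lies within the reject box (centre below 14.7 mm over its floor, as its flat side allows); true rod lies on the slab (centre 14.7 to 19 mm over its top, being round); board flat on its mat, centres within 50 mm; all three released and still (below 0.03 m/s) (((x of rod_a_c in the frame of reject_in between -0.09 and 0.09 m and y of rod_a_c in the frame of reject_in between -0.08 and 0.08 m and z of rod_a_c in the frame of reject_in below 0.0147 m and x of rod_b_c in the frame of slab_top between -0.115 and 0.115 m and y of rod_b_c in the frame of slab_top between -0.15 and 0.15 m and z of rod_b_c in the frame of slab_top between 0.0147 and 0.019 m) or (x of rod_b_c in the frame of reject_in between -0.09 and 0.09 m and y of rod_b_c in the frame of reject_in between -0.08 and 0.08 m and z of rod_b_c in the frame of reject_in below 0.0147 m and x of rod_a_c in the frame of slab_top between -0.115 and 0.115 m and y of rod_a_c in the frame of slab_top between -0.15 and 0.15 m and z of rod_a_c in the frame of slab_top between 0.0147 and 0.019 m)) and horizontal distance between board and mat below 0.05 m and height (world z) of board below 0.008 m and angle between board's own z axis and vertical below 0.06 rad and linear speed of each of rod_a, rod_b, board below 0.03 m/s); the robot touches nothing.
It fails at once if a rod is pressed with more than 12 N by the board (contact force between board and rod_a above 12 N or contact force between board and rod_b above 12 N).
It fails at once if a rod is dropped or thrown (faster than 1.2 m/s) (linear speed of any of rod_a, rod_b above 1.2 m/s).
It fails at once if a bystander is moved by more than 30 mm (distance of any of tile, bowl, saucer, mug, medium, brush, ornament from where it was at the start of the episode above 0.03 m).
It also fails if it takes over 72 s, if anything falls off the work surface, if the arm or the gripper's body presses on something with over 40 N, if the wrist force passes 120 N, or if a joint passes its speed limit or range.

### The arm

A 7-joint arm with a two-finger parallel gripper is mounted at the origin on the work surface. World frame = base frame: x ahead of the robot, y to its left, z up, the work surface at z = 0. Lengths are in mm, angles in rad, forces in N, time in s.
With the tool pointing down it reaches from about 400 to 850 mm from the base axis. Payload 10.4 kg.
Tool frame: the origin (TCP) lies at the very end of the fingers, on their centre line; the grasp point (between the pads) lies grip_depth behind it (grip_depth is the distance from the TCP to the grasp point, in mm); z points along the fingers, y is the direction in which the jaws open and shut (so a half turn about z gives the same grasp; the last joint's range is limited). The gripper opens to 87 mm and grips with 3 to 60 N. Pads are 19 mm wide; open, the fingers measure 117 mm over their backs; the gripper's body (75 mm by 190 mm) begins 51 mm behind the grasp point.
Start: joints at [-1.298, 0.332, -0.065, 1.46, 0.022, 1.35, -0.088], TCP at [182.177, 597.883, 222.576] pointing down, gripper open.
Joint ranges: [-2.6, 2.6], [-0.5, 2.12], [-1.47, 1.34], [0.16, 2.42], [-1.27, 4.41], [0.06, 2.06], [-2.6, 2.6]. Speed limits (rad/s): [2.22, 2.22, 2.79, 2.79, 3.14, 3.14, 3.14].

### API

Orientations are given as a 3x3 rotation matrix whose columns are the frame's x, y, z axes.
In Python, from plant import * gives the robot as it stands. The module is installed in compiled form; this text tells all that it offers.
- The arm moves only by the shell command python3 -m creep 'ROWS' [FORCE]. ROWS is JSON, a list of rows, each a list of 3 entries, a list of its own where there are three numbers: the closure, from -1 (fully open) to 1 (shut), then the shift along the world's x, y, z in m, then the turn, a rotation vector about the world's x, y, z in degrees. In form: [[gripper, [x, y, z], [rx, ry, rz]], ...]. A call has 1 to 8 rows; each row is the pose to reach, as a shift and turn from the pose commanded when the call began; what a row does not reach only later rows make up. A row lasts 1/8 s, in which the tool goes at most 62.5 mm and 10.7 degrees, less where a joint would pass 70% of its speed; a pose out of reach is approached as far as the arm can. A call with a gripper value outside its range is refused whole. The fingers move at their own pace and stop on an object; FORCE is the grip in N (left out, the last holds). Time passes only in rows, so rows that repeat a pose let the fingers close. It gives the time, the measured TCP pose, the force and the opening at its end, in the units of the state.
- get_state(): the state, without advancing time (a new reading comes with each control period).
- grab_frame(name): name is "scene" or "top" or "wrist"; returns a dict with "img" (384x512x3 uint8, red, green, blue), "fov_y" (degrees; the focal length in pixels is half the picture's height over the tangent of half this angle, whatever the lens; pixels are square), "cx", "cy" (the principal point, pixels), "extrinsics" (4x4, takes a point from world to camera coordinates); the wrist camera has in their place "mount" (4x4, takes a point from camera to tool coordinates, whose origin is the TCP and whose axes are the flange's). Camera axes: x right, y down, z forward; pixel columns grow to the right and rows downward; lengths in mm; the calibration is good to about 2 mm. A picture is of the moment at which its call begins: read the wrist's pose just before it. There is no depth.
- hand_in(): hands the job in, once; it reports no verdict.
The state is a dict: "clock": time; "joints": joint angles; "qvel": joint speeds; "tau": joint torques, N m; "tool_pos": TCP position; "tcp_rot": TCP orientation; "wrist_force": force on the tool from outside, world axes, zero at the start; "torque": the same for the moment, N m; "grip_width": finger opening in mm.
Only numpy, scipy, OpenCV 4.12 (cv2) and the standard library are available. Lean on these libraries where they do the work, as an engineer would, in place of code of your own. Each camera call takes 0.05 s, during which the arm holds its last target. There are 200 camera calls.

## Working session

There is one attempt and no reset: what is moved stays moved. The work goes in short steps, Python scripts to look and compute and a shell command to move; the robot and the scene stay as the last step left them, time stands still between calls to the robot, and variables do not carry over. Pictures are saved under pics/ and viewed, about 8 in all and at most 12, crops included, and the job is handed in when it is done.

```bash
mkdir -p pics; ls; cat > h.py <<'E'
import numpy as np, cv2
from plant import *
def snap(name,fn):
    s=get_state(); f=grab_frame(name); cv2.imwrite('pics/'+fn,cv2.cvtColor(f['img'],cv2.COLOR_RGB2BGR))
    K=cam(f,s,name); np.savez('pics/'+fn+'.npz',*K); return K
def cam(f,s,name):
    h=f['img'].shape[0]; fl=h/2/np.tan(np.radians(f['fov_y'])/2)
    if 'extrinsics' in f: E=np.array(f['extrinsics'])
    else:
        T=np.eye(4);T[:3,:3]=s['tcp_rot'];T[:3,3]=s['tool_pos']; E=np.linalg.inv(T@np.array(f['mount']))
    return np.array([[fl,0,f['cx']],[0,fl,f['cy']],[0,0,1]]),E
def load(fn):
    z=np.load('pics/'+fn+'.npz'); return z['arr_0'],z['arr_1']
def onplane(fn,uv,z):
    K,E=load(fn); R,t=E[:3,:3],E[:3,3]; c=-R.T@t
    d=(R.T@np.linalg.inv(K)@np.c_[np.atleast_2d(uv),np.ones(len(np.atleast_2d(uv)))].T).T
    return c+d*((z-c[2])/d[:,2])[:,None]
def tri(fn1,uv1,fn2,uv2):
    P=[load(f)[0]@load(f)[1][:3] for f in (fn1,fn2)]
    X=cv2.triangulatePoints(P[0],P[1],np.array(uv1,float).T,np.array(uv2,float).T); X=(X[:3]/X[3]).T
    res=[np.linalg.norm(proj(f,X)-u,axis=1) for f,u in ((fn1,uv1),(fn2,uv2))]; return X,res
def proj(fn,X):
    K,E=load(fn); p=(K@(E[:3,:3]@np.atleast_2d(X).T+E[:3,3:])).T; return p[:,:2]/p[:,2:]
E
python3 - <<'E'
from h import *
for n in ('scene','top'): K,E=snap(n,n+'0.png'); print(n,K.round(1).tolist(),(-E[:3,:3].T@E[:3,3]).round(), E[:3,:3].round(2).tolist())
s=get_state(); print(s); f=grab_frame('wrist'); print(f['mount'],f['fov_y'])
a,b=[cv2.imread(f'pics/{n}0.png') for n in('scene','top')]
cv2.imwrite('pics/both.png',cv2.resize(np.vstack([a,b]),(400*1,600)))
E
```

```text
pics
scene [[490.7, 0.0, 256.8], [0.0, 490.7, 191.7], [0.0, 0.0, 1.0]] [1046. -260. 1030.] [[0.54, 0.84, -0.01], [0.68, -0.45, -0.58], [-0.49, 0.31, -0.81]]
top [[392.1, 0.0, 262.5], [0.0, 392.1, 196.1], [0.0, 0.0, 1.0]] [ 322.  126. 1083.] [[0.02, -1.0, 0.03], [-0.99, -0.03, -0.12], [0.12, -0.03, -0.99]]
{'clock': 0.1, 'joints': array([-1.29760126,  0.33280131, -0.06469497,  1.46082455,  0.0216033 ,
        1.34986967, -0.08852544]), 'qvel': array([ 0.00150222, -0.00136764, -0.0004782 , -0.00152434,  0.00066865,
       -0.00202087, -0.00076029]), 'tau': array([ 9.83115169e-04, -6.24544144e+01,  2.43583275e-02, -3.90712881e+01,
       -6.14077086e-02,  3.67215404e-02,  7.74082332e-05]), 'tool_pos': array([182.09974736, 597.54745768, 221.85372315]), 'tcp_rot': array([[-9.56567502e-01,  2.91510765e-01, -2.96944119e-04],
       [ 2.91510911e-01,  9.56566788e-01, -1.17035059e-03],
       [-5.71229148e-05, -1.20608179e-03, -9.99999271e-01]]), 'wrist_force': array([-0.57567389,  0.23355924,  0.2882674 ]), 'torque': array([-0.00239119,  0.01592151, -0.04717443]), 'grip_width': 86.50501361581719}
[[-4.78653768e-04 -9.69586123e-01 -2.44749917e-01  6.54114785e+01]
 [ 9.99999715e-01 -3.21157743e-04 -6.83405914e-04 -2.58797209e-01]
 [ 5.84017559e-04 -2.44750174e-01  9.69586000e-01 -1.61401177e+02]
 [ 0.00000000e+00  0.00000000e+00  0.00000000e+00  1.00000000e+00]] 60.785338304107285
```

```bash
python3 - <<'E'
import cv2
for n in('scene','top'): cv2.imwrite(f'pics/{n}0x.png',cv2.resize(cv2.imread(f'pics/{n}0.png'),(768,576),interpolation=cv2.INTER_CUBIC))
E
```

```text
(no output)
```

View pics/top0x.png

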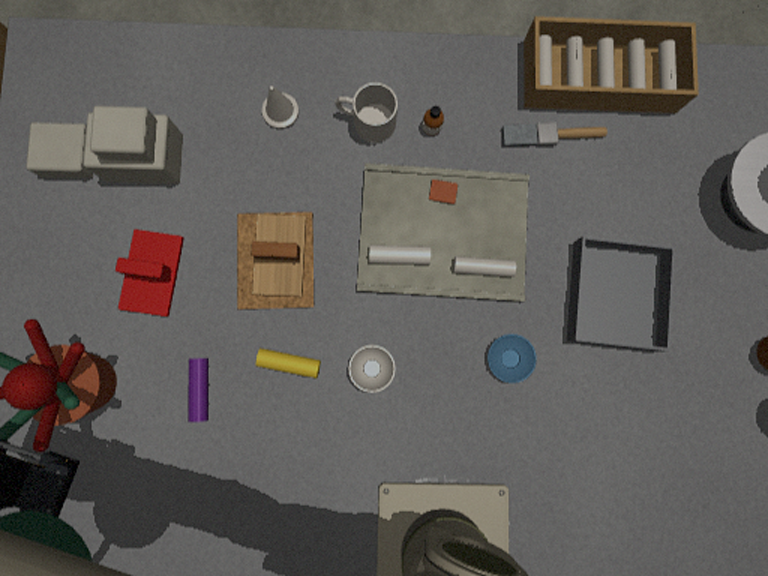

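View pics/scene0x.png

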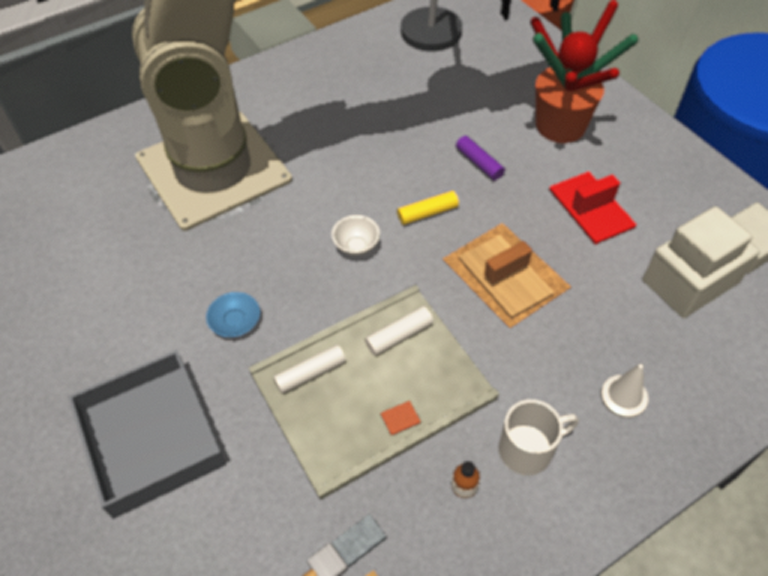

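```bash
cat > m.py <<'E'
from h import *
def rect(fn,mask,box):
    m=np.zeros(mask.shape,np.uint8); x0,y0,x1,y1=box; m[y0:y1,x0:x1]=mask[y0:y1,x0:x1]
    n,l,st,_=cv2.connectedComponentsWithStats(m); k=1+np.argmax(st[1:,4]); pts=np.argwhere(l==k)[:,::-1].astype(np.float32)
    return cv2.minAreaRect(pts),st[k,4]
E
python3 - <<'E'
from m import *
q=lambda a:(np.array(a,float)+.5)/1.5-.5
st=q([[358,292],[524,300],[363,167],[528,176]]); ss=q([[415,290],[250,370],[496,397],[322,492]])
X,r=tri('top0.png',st,'scene0.png',ss); print('slab',X.round(1),np.round(r,1))
# board plate corners (NL,NR,FL,FR) top; handle ends
bt=q([[253,295],[301,296],[255,213],[300,213]])
print('plate@16',onplane('top0.png',bt,16).round(1))
mt=q([[237,308],[314,307],[237,213],[313,212]]); print('mat@4',onplane('top0.png',mt,4).round(1))
I={n:cv2.cvtColor(cv2.imread(n+'0.png' if 0 else f'pics/{n}0.png'),cv2.COLOR_BGR2HSV) for n in('top','scene')}
w={n:((I[n][...,1]<35)&(I[n][...,2]>150)).astype(np.uint8) for n in I}
R={}
for n,boxes in (('top',[(240,155,292,182),(296,165,350,190)]),('scene',[(240,200,295,240),(178,225,236,265)])):
    R[n]=[rect(n,w[n],b) for b in boxes]; print(n,R[n])
X,r=tri('top0.png',[a[0][0] for a in R['top']],'scene0.png',[a[0][0] for a in R['scene']]); print('rods',X.round(1),np.round(r,1))
ht=q([[252,250],[298,250]]);hs=q([[530,251],[487,274]])
X,r=tri('top0.png',ht,'scene0.png',hs); print('handle top ends',X.round(1),np.round(r,1))
bx=q([[583,239],[671,247],[569,342],[667,349]]); print('box@50',onplane('top0.png',bx,50).round(1))
bs=q([[182,358],[76,398],[225,460],[110,512]])
a=[cv2.imread(f'pics/{n}0.png') for n in I]
cv2.imwrite('pics/crop.png',np.hstack([cv2.resize(a[0][135:215,150:360],(630,240),interpolation=cv2.INTER_CUBIC)]))
E
```

```text
slab [[ 456.1  163.1    2.7]
 [ 447.1 -144.1   13.4]
 [ 693.3  156.7    1.7]
 [ 681.9 -149.4   20.5]] [[1.  0.6 0.5 1.3]
 [0.7 0.5 0.4 1.1]]
plate@16 [[442.8 350.   16. ]
 [443.2 263.4  16. ]
 [595.  353.9  16. ]
 [597.5 271.4  16. ]]
mat@4 [[419.5 380.4   4. ]
 [424.8 240.3   4. ]
 [597.1 389.8   4. ]
 [603.2 248.9   4. ]]
top [(((266.0, 168.5), (7.0, 40.0), 90.0), np.int32(281)), (((323.497802734375, 176.033203125), (39.445770263671875, 5.986710071563721), 3.814074993133545), np.int32(228))]
scene [(((266.4449462890625, 218.8214874267578), (11.320884704589844, 44.69733810424805), 61.55707550048828), np.int32(481)), (((206.2537841796875, 244.5239715576172), (11.026148796081543, 47.44307327270508), 62.650123596191406), np.int32(481))]
rods [[524.3  88.1  35.5]
 [507.6 -67.8  38.2]] [[0.5 0.7]
 [0.3 0.5]]
handle top ends [[521.6 352.4  46.6]
 [521.  266.2  45.9]] [[1.3 0.8]
 [0.9 0.6]]
box@50 [[ 555.8 -244.4   50. ]
 [ 545.6 -405.6   50. ]
 [ 369.3 -216.1   50. ]
 [ 360.8 -391.8   50. ]]
```

View pics/crop.png

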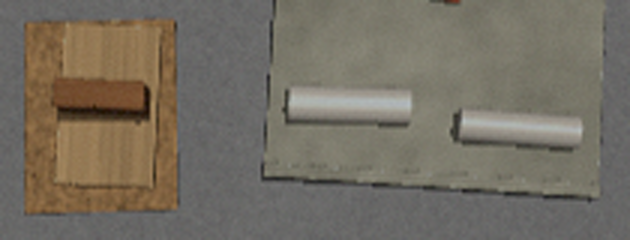

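The wooden board at top-view (275,250) on the cork mat is the one meant; the red one at (150,270) is not. The white rods at (400,255) and (485,267) on the slab are the ones meant, not the purple (198,390), the yellow (288,362) or those in the tray. Next I'll use the wrist camera to measure more closely.

```bash
python3 -m creep '[[-1,[0.04,-0.04,0],[0,0,-10]],[-1,[0.08,-0.08,0],[0,0,-20]],[-1,[0.12,-0.12,0],[0,0,-30]],[-1,[0.165,-0.16,0],[0,0,-40]],[-1,[0.21,-0.2,0],[0,0,-50]],[-1,[0.25,-0.23,0],[0,0,-60]],[-1,[0.3,-0.25,0],[0,0,-70]],[-1,[0.338,-0.25,0],[0,0,-73]]]'
python3 -m creep '[[-1,[0,0,0],[0,0,0]],[-1,[0,0,0],[0,0,0]]]'
python3 - <<'E'
from h import *
snap('wrist','w1.png'); print(get_state()['joints'].round(2))
E
python3 -m creep '[[-1,[0.02,-0.05,0],[0,0,0]],[-1,[0.03,-0.1,0],[0,0,0]],[-1,[0.03,-0.1,0],[0,0,0]],[-1,[0.03,-0.1,0],[0,0,0]]]'
python3 - <<'E'
from h import *
snap('wrist','w2.png')
E
python3 -m creep '[[-1,[0.0,-0.05,0],[0,0,0]],[-1,[0.0,-0.1,0],[0,0,0]],[-1,[0.0,-0.15,0],[0,0,0]],[-1,[0,-0.15,0],[0,0,0]],[-1,[0,-0.15,0],[0,0,0]]]'
python3 - <<'E'
from h import *
snap('wrist','w3.png')
E
python3 -m creep '[[-1,[0.0,-0.05,0],[0,0,0]],[-1,[0.0,-0.1,0],[0,0,0]],[-1,[0.0,-0.1,0],[0,0,0]],[-1,[0,-0.1,0],[0,0,0]]]'
python3 - <<'E'
from h import *
snap('wrist','w4.png')
a=[cv2.imread(f'pics/w{i}.png') for i in (1,2,3,4)]
cv2.imwrite('pics/w.png',cv2.resize(np.vstack([np.hstack(a[:2]),np.hstack(a[2:])]),(800,600),interpolation=cv2.INTER_AREA))
E
```

```text
clock: 1.15
tool_pos: [522.6, 345.4, 222.8]
tcp_rot: [[0.006, 1.0, 0.001], [1.0, -0.006, -0.001], [-0.001, 0.001, -1.0]]
wrist_force: [-0.6, 0.2, 0.3]
grip_width: 87.1
clock: 1.4
tool_pos: [519.4, 348.2, 222.1]
tcp_rot: [[-0.002, 1.0, -0.001], [1.0, 0.002, -0.0], [-0.0, -0.001, -1.0]]
wrist_force: [-0.3, -0.1, 0.2]
grip_width: 87.0
[-0.91  0.34  0.31  1.48 -0.11  1.35 -0.58]
clock: 1.95
tool_pos: [549.3, 249.2, 222.9]
tcp_rot: [[-0.003, 1.0, -0.0], [1.0, 0.003, 0.001], [0.001, -0.0, -1.0]]
wrist_force: [0.3, 1.0, -0.2]
grip_width: 86.6
clock: 2.62
tool_pos: [549.9, 99.9, 222.5]
tcp_rot: [[-0.003, 1.0, -0.0], [1.0, 0.003, 0.001], [0.001, -0.0, -1.0]]
wrist_force: [0.1, 0.3, 1.5]
grip_width: 87.2
clock: 3.18
tool_pos: [550.3, -0.0, 222.4]
tcp_rot: [[-0.003, 1.0, -0.0], [1.0, 0.003, 0.001], [0.001, -0.0, -1.0]]
wrist_force: [-0.4, 0.1, -0.2]
grip_width: 86.7
```

View pics/w.png

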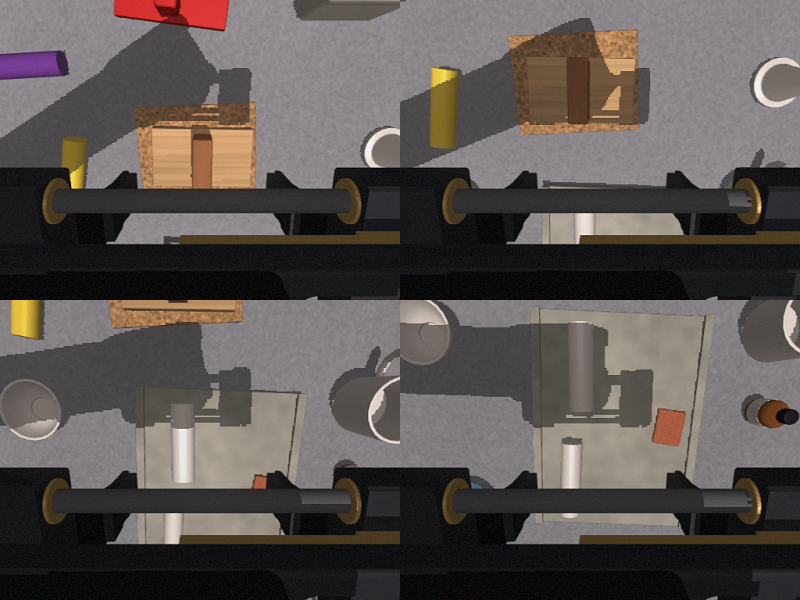

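```bash
python3 -m creep '[[-1,[0.0,-0.05,0.02],[0,0,0]],[-1,[0.0,-0.1,0.05],[0,0,0]],[-1,[0.0,-0.1,0.05],[0,0,0]],[-1,[0,-0.1,0.05],[0,0,0]]]' >/dev/null
python3 - <<'E'
from h import *
snap('wrist','w5.png')
E
python3 -m creep '[[-1,[-0.03,-0.05,0],[0,0,0]],[-1,[-0.05,-0.1,0],[0,0,0]],[-1,[-0.05,-0.13,0.0],[0,0,0]],[-1,[-0.05,-0.13,0.0],[0,0,0]],[-1,[-0.05,-0.13,0.0],[0,0,0]]]' > /dev/null
python3 - <<'E'
from h import *
snap('wrist','w6.png')
E
python3 -m creep '[[-1,[0,0.06,0.02],[0,0,0]],[-1,[0,0.12,0.04],[0,0,0]],[-1,[0,0.18,0.06],[0,0,0]],[-1,[0,0.24,0.06],[0,0,0]],[-1,[0,0.30,0.06],[0,0,0]],[-1,[0,0.36,0.06],[0,0,0]],[-1,[0,0.42,0.06],[0,0,0]],[-1,[0,0.47,0.06],[0,0,0]]]' >/dev/null
python3 -m creep '[[-1,[0.01,0.03,0.0],[0,0,0]],[-1,[0.01,0.05,0],[0,0,0]],[-1,[0.01,0.05,0.0],[0,0,0]],[-1,[0.01,0.05,0.0],[0,0,0]]]'
python3 - <<'E'
from h import *
snap('wrist','w7.png')
a=[cv2.imread(f'pics/w{i}.png') for i in (2,7)]
cv2.imwrite('pics/wa.png',np.vstack([cv2.resize(a[0][20:190,130:330],None,fx=1.7*2,fy=1.7*2,interpolation=cv2.INTER_CUBIC)[:300*2],]))
a=[cv2.imread(f'pics/w{i}.png') for i in (2,7,5,6)]
cv2.imwrite('pics/wb.png',np.vstack([np.hstack([i[:240,80:480] for i in a[:2]]),np.hstack([i[:240,80:480] for i in a[2:]])]))
E
```

```text
clock: 5.95
tool_pos: [510.3, 286.6, 332.9]
tcp_rot: [[0.0, 1.0, 0.0], [1.0, -0.0, -0.0], [-0.0, 0.0, -1.0]]
wrist_force: [-0.4, 0.3, -0.3]
grip_width: 87.0
```

View pics/wb.png

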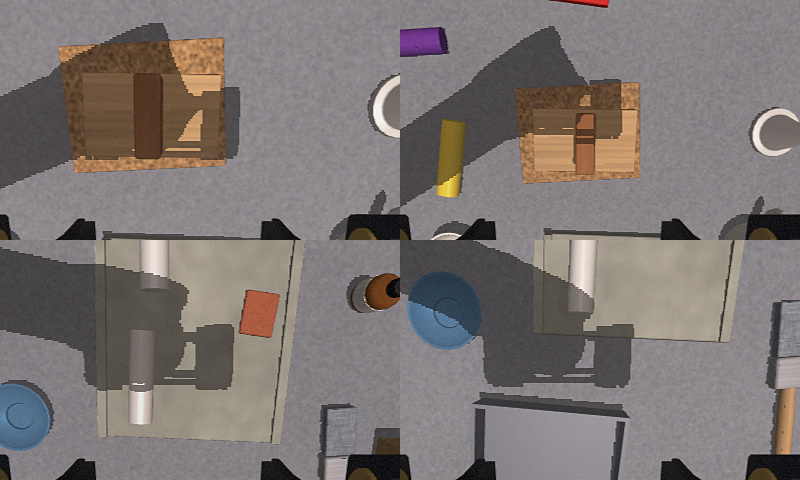

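```bash
python3 - <<'E'
from h import *
def T(n,f1,u1,f2,u2):
    X,r=tri(f1,[u1],f2,[u2]); print(n,X[0].round(1),np.round(r,1).ravel())
T('handle','w2.png',(227.5,116),'w7.png',(265.5,143))
print(proj('w1.png',[[520,310,68]]), proj('w1.png',[[520,350,68]]),proj('w7.png',[[520,310,68]]))
T('rodA','w3.png',(233.5,182.5),'w4.png',(231,84.5))
T('rodB','w4.png',(219.5,227),'w5.png',(221.5,137))
o=lambda a,dx,dy:np.array(a,float)+[dx,dy]
print('mat w2',onplane('w2.png',o([[60,46],[223,38],[73,174],[225,165]],80,0),4).round(1))
print('mat w7',onplane('w7.png',o([[515,89],[640,83],[522,184],[639,178]],-320,0),4).round(1))
print('plate w2',onplane('w2.png',o([[82,73],[225,74],[82,159],[225,159]],80,0),16).round(1))
print('plate w7',onplane('w7.png',o([[533,110],[635,107],[533,171],[635,172]],-320,0),16).round(1))
print('handle w2@68',onplane('w2.png',o([[134,74],[161,74],[134,158],[161,158]],80,0),68).round(1))
print('handle w7@68',onplane('w7.png',o([[575.5,112],[595,112],[575.5,174],[595,174]],-320,0),68).round(1))
# slab: far lip/near; w4 & w5 (w5 z=272)
print('slab w5',onplane('w5.png',o([[97,436],[278,443]],80,-240),21).round(1))
print('slab w4',onplane('w4.png',np.array([[131,8],[312,16],[135,220],[284,226]])*1.28,21).round(1))
print('box w6@50',onplane('w6.png',o([[473,404],[628,416]],-320,-240),50).round(1))
print('tile w5',onplane('w5.png',o([[248,291],[279,294],[240,333],[272,337]],80,-240),22).round(1))
print('rods A w4 corners',onplane('w4.png',np.array([[168,21],[193,21],[169.5,111],[193,111]])*1.28,30).round(1))
print('rods B w5 corners',onplane('w5.png',o([[130,330],[154,330],[129,424],[152,424]],80,-240),30).round(1))
E
```

```text
handle [521.2 308.8  63.5] [0.3 0.3]
[[257.6100816  214.74451567]] [[257.66365836 175.97077098]] [[264.49039408 142.60387901]]
rodA [524.5  89.3  41.7] [0.3 0.3]
rodB [506.4 -68.   23.3] [0.2 0.1]
mat w2 [[422.9 380.7   4. ]
 [598.3 389.    4. ]
 [426.3 240.4   4. ]
 [605.6 251.5   4. ]]
mat w7 [[421.6 380.    4. ]
 [600.2 388.    4. ]
 [425.7 240.6   4. ]
 [605.  249.8   4. ]]
plate w2 [[448.  352.   16. ]
 [600.2 351.4  16. ]
 [441.7 260.   16. ]
 [603.5 260.3  16. ]]
plate w7 [[447.9 350.8  16. ]
 [592.4 354.8  16. ]
 [444.9 263.   16. ]
 [596.3 261.4  16. ]]
handle w2@68 [[509.9 346.   68. ]
 [534.5 346.   68. ]
 [507.5 268.8  68. ]
 [533.7 268.9  68. ]]
handle w7@68 [[508.5 348.5  68. ]
 [533.1 348.5  68. ]
 [508.3 268.7  68. ]
 [534.1 268.6  68. ]]
slab w5 [[ 446.2 -144.5   21. ]
 [ 682.9 -153.3   21. ]]
slab w4 [[ 460.3  161.5   21. ]
 [ 693.7  152.9   21. ]
 [ 447.2 -140.1   21. ]
 [ 682.2 -150.    21. ]]
box w6@50 [[ 377.6 -227.5   50. ]
 [ 561.5 -241.4   50. ]]
tile w5 [[633.1  31.9  22. ]
 [669.7  28.7  22. ]
 [626.1 -15.2  22. ]
 [665.  -19.8  22. ]]
rods A w4 corners [[508.4 144.4  30. ]
 [540.1 144.5  30. ]
 [507.2  31.2  30. ]
 [539.5  31.2  30. ]]
rods B w5 corners [[ 494.8  -12.6   30. ]
 [ 523.1  -12.5   30. ]
 [ 489.8 -126.3   30. ]
 [ 518.8 -126.2   30. ]]
```

```bash
python3 -c "
import plant; print([x for x in dir(plant) if x[0]!='_'])
from plant import *
try: print(grip_depth)
except Exception as e: print(e)"
python3 -m creep '[[-1,[0.011,0.022,-0.06],[0,0,0]],[-1,[0.011,0.022,-0.12],[0,0,0]],[-1,[0.011,0.022,-0.18],[0,0,0]],[-1,[0.011,0.022,-0.22],[0,0,0]],[-1,[0.011,0.022,-0.22],[0,0,0]],[-1,[0.011,0.022,-0.22],[0,0,0]]]'
python3 - <<'E'
from h import *
snap('wrist','w8.png'); snap('scene','s8.png')
a=cv2.imread('pics/w8.png');b=cv2.imread('pics/s8.png')[110:250,270:410]
cv2.imwrite('pics/c8.png',np.hstack([a[:,80:440],cv2.resize(b,(384,384))]))
E
```

```text
['MotionError', 'get_state', 'grab_frame', 'grip_depth', 'hand_in']
18.700000000000003
clock: 6.75
tool_pos: [522.4, 309.9, 114.9]
tcp_rot: [[0.0, 1.0, 0.002], [1.0, -0.0, 0.002], [0.002, 0.002, -1.0]]
wrist_force: [-0.0, -0.3, 0.1]
grip_width: 86.7
```

View pics/c8.png

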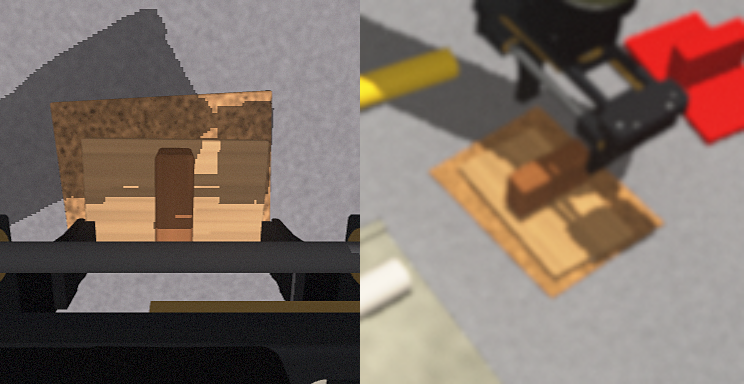

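Handle at (174,195) lies midway between the fingers, parallel to the pads; I descend to grip (TCP z ≈ 30 mm).

```bash
python3 -m creep '[[-1,[0,0,-0.03],[0,0,0]],[-1,[0,0,-0.06],[0,0,0]],[-1,[0,0,-0.08],[0,0,0]],[-1,[0,0,-0.082],[0,0,0]],[-1,[0,0,-0.082],[0,0,0]]]' 50
python3 -m creep '[[1,[0,0,0],[0,0,0]],[1,[0,0,0],[0,0,0]],[1,[0,0,0],[0,0,0]],[1,[0,0,0],[0,0,0]],[1,[0,0,0],[0,0,0]],[1,[0,0,0],[0,0,0]],[1,[0,0,0],[0,0,0]],[1,[0,0,0],[0,0,0]]]' 50
```

```text
clock: 7.48
tool_pos: [521.9, 310.3, 31.7]
tcp_rot: [[-0.001, 1.0, 0.001], [1.0, 0.001, 0.001], [0.001, 0.001, -1.0]]
wrist_force: [0.6, 0.7, 0.3]
grip_width: 86.8
clock: 8.48
tool_pos: [521.1, 309.9, 30.5]
tcp_rot: [[-0.001, 1.0, -0.0], [1.0, 0.001, -0.0], [-0.0, -0.0, -1.0]]
wrist_force: [-0.3, -0.2, 0.1]
grip_width: 25.7
```

```bash
python3 -m creep '[[1,[0,0,0.01],[0,0,0]],[1,[0,0,0.03],[0,0,0]],[1,[0,0,0.06],[0,0,0]],[1,[0,0,0.08],[0,0,0]],[1,[-0.005,-0.03,0.08],[0,0,0]],[1,[-0.01,-0.07,0.08],[0,0,0]],[1,[-0.015,-0.11,0.08],[0,0,0]],[1,[-0.02,-0.15,0.08],[0,0,-1]]]'
python3 -m creep '[[1,[0,-0.04,0],[0,0,-1.2]],[1,[-0.001,-0.065,0],[0,0,-1.2]],[1,[-0.001,-0.07,-0.01],[0,0,-1.2]],[1,[-0.001,-0.07,-0.02],[0,0,-1.2]],[1,[-0.001,-0.07,-0.025],[0,0,-1.2]],[1,[-0.001,-0.07,-0.025],[0,0,-1.2]],[1,[-0.001,-0.07,-0.025],[0,0,-1.2]]]'
python3 - <<'E'
from h import *
snap('wrist','w9.png'); snap('scene','s9.png')
a=cv2.imread('pics/w9.png');b=cv2.imread('pics/s9.png')[150:310,170:330]
cv2.imwrite('pics/c9.png',np.hstack([a[:,80:440],cv2.resize(b,(384,384))]))
for i in range(3):
    grab_frame('top'); print(get_state()['wrist_force'].round(2))
E
```

```text
clock: 9.48
tool_pos: [501.4, 158.7, 112.1]
tcp_rot: [[0.017, 1.0, 0.002], [1.0, -0.017, 0.001], [0.001, 0.002, -1.0]]
wrist_force: [0.4, -0.7, -1.9]
grip_width: 25.7
clock: 10.35
tool_pos: [500.3, 90.3, 85.7]
tcp_rot: [[0.037, 0.999, 0.0], [0.999, -0.037, -0.0], [-0.0, 0.0, -1.0]]
wrist_force: [0.2, 0.2, -2.8]
grip_width: 25.3
[-0.52  0.74 -3.07]
[ 0.39 -0.02 -2.56]
[ 0.61 -0.01 -2.16]
```

View pics/c9.png

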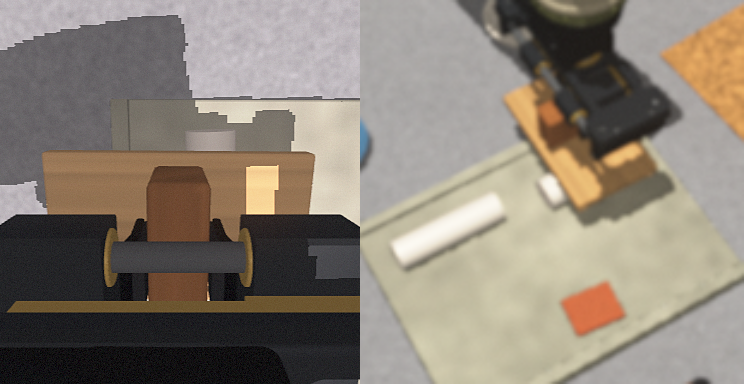

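```bash
cat > f.py <<'E'
from plant import *
import numpy as np
F=[]
for i in range(3): F.append(get_state()['wrist_force'][2]); grab_frame('top')
s=get_state(); F.append(s['wrist_force'][2]); print('F rod ~ %.2f'%(np.mean(F)+2.45), s['tool_pos'].round(2), 't %.2f'%s['clock'])
E
python3 -m creep '[[1,[0,0,-0.005],[0,0,0]],[1,[0,0,-0.01],[0,0,0]],[1,[0,0,-0.012],[0,0,0]],[1,[0,0,-0.012],[0,0,0]]]' >/dev/null; python3 f.py
python3 -m creep '[[1,[0,0,-0.0005],[0,0,0]],[1,[0,0,-0.001],[0,0,0]]]' >/dev/null; python3 f.py
```

```text
F rod ~ 0.14 [500.25  89.93  73.67] t 11.25
F rod ~ 0.19 [500.16  89.89  72.56] t 11.65
```

```bash
python3 -m creep '[[1,[0,0,-0.0005],[0,0,0]],[1,[0,0,-0.001],[0,0,0]]]' >/dev/null; python3 f.py
python3 -m creep '[[1,[0,0,-0.0005],[0,0,0]],[1,[0,0,-0.0005],[0,0,0]]]' >/dev/null; python3 f.py
```

```text
F rod ~ -0.02 [500.14  89.85  71.53] t 12.05
F rod ~ -0.39 [500.18  89.91  71.09] t 12.45
```

```bash
python3 -m creep '[[1,[0,0,-0.0003],[0,0,0]],[1,[0,0,-0.0005],[0,0,0]]]' >/dev/null; python3 f.py
python3 -m creep '[[1,[0,0,-0.0003],[0,0,0]],[1,[0,0,-0.0005],[0,0,0]]]' >/dev/null; python3 f.py
```

```text
F rod ~ 0.10 [500.19  89.87  70.56] t 12.85
F rod ~ 2.78 [500.3   89.93  70.2 ] t 13.25
```

```bash
python3 -m creep '[[1,[0.001,0,-0.0003],[0,0,0]],[1,[0.004,-0.0002,-0.0003],[0,0,0]],[1,[0.007,-0.0003,-0.0003],[0,0,0]],[1,[0.01,-0.0004,-0.0003],[0,0,0]],[1,[0.01,-0.0004,-0.0003],[0,0,0]]]'; python3 f.py
```

```text
clock: 13.88
tool_pos: [511.0, 89.8, 70.3]
tcp_rot: [[0.037, 0.999, 0.001], [0.999, -0.037, 0.001], [0.001, 0.001, -1.0]]
wrist_force: [-1.2, 0.0, 6.1]
grip_width: 25.6
F rod ~ 8.66 [510.91  89.83  70.28] t 14.03
```

```bash
python3 -m creep '[[1,[0,0,0.0005],[0,0,0]],[1,[0,0,0.001],[0,0,0]]]'>/dev/null; python3 f.py
```

```text
F rod ~ 5.86 [510.27  89.79  70.81] t 14.43
```

```bash
python3 -m creep '[[1,[0.0,0,0.0003],[0,0,0]],[1,[0.003,-0.0001,0.0006],[0,0,0]],[1,[0.006,-0.0002,0.001],[0,0,0]],[1,[0.009,-0.0003,0.0014],[0,0,0]],[1,[0.009,-0.0003,0.0014],[0,0,0]]]'>/dev/null; python3 f.py
```

```text
F rod ~ 5.35 [519.14  89.16  72.12] t 15.20
```

```bash
python3 -m creep '[[1,[0.0,0,0.0003],[0,0,0]],[1,[0.003,-0.0001,0.0008],[0,0,0]],[1,[0.006,-0.0002,0.0012],[0,0,0]],[1,[0.009,-0.0003,0.0016],[0,0,0]],[1,[0.009,-0.0003,0.0016],[0,0,0]]]'>/dev/null; python3 f.py
```

```text
F rod ~ 2.36 [528.09  88.69  73.69] t 15.97
```

```bash
python3 -m creep '[[1,[0.003,-0.0001,0.0002],[0,0,0]],[1,[0.006,-0.0002,0.0004],[0,0,0]],[1,[0.009,-0.0003,0.0005],[0,0,0]],[1,[0.009,-0.0003,0.0005],[0,0,0]]]'>/dev/null; python3 f.py
```

```text
F rod ~ 2.96 [537.15  88.64  74.29] t 16.62
```

```bash
python3 -m creep '[[1,[0.004,-0.0001,0.0001],[0,0,0]],[1,[0.008,-0.0003,0.0002],[0,0,0]],[1,[0.012,-0.0004,0.0002],[0,0,0]],[1,[0.012,-0.0004,0.0002],[0,0,0]]]'>/dev/null; python3 f.py
```

```text
F rod ~ 2.64 [549.14  88.17  74.47] t 17.27
```

```bash
python3 -m creep '[[1,[0.004,-0.0001,-0.0001],[0,0,0]],[1,[0.008,-0.0003,-0.0002],[0,0,0]],[1,[0.012,-0.0004,-0.0004],[0,0,0]],[1,[0.012,-0.0004,-0.0004],[0,0,0]]]'>/dev/null; python3 f.py
python3 -m creep '[[1,[0.003,-0.0001,-0.0003],[0,0,0]],[1,[0.006,-0.0003,-0.0006],[0,0,0]],[1,[0.009,-0.0004,-0.0009],[0,0,0]],[1,[0.009,-0.0004,-0.0009],[0,0,0]]]'>/dev/null; python3 f.py
```

```text
F rod ~ 3.86 [561.19  87.79  74.11] t 17.93
F rod ~ 4.97 [570.23  87.46  73.25] t 18.57
```

```bash
python3 -m creep '[[1,[0.003,-0.0001,-0.0004],[0,0,0]],[1,[0.006,-0.0002,-0.0007],[0,0,0]],[1,[0.009,-0.0003,-0.0011],[0,0,0]],[1,[0.009,-0.0003,-0.0011],[0,0,0]]]'>/dev/null; python3 f.py
python3 -m creep '[[1,[0.003,-0.0001,-0.0003],[0,0,0]],[1,[0.006,-0.0002,-0.0006],[0,0,0]],[1,[0.009,-0.0003,-0.0010],[0,0,0]],[1,[0.009,-0.0003,-0.001],[0,0,0]]]'>/dev/null; python3 f.py
```

```text
F rod ~ 5.95 [579.26  87.18  72.15] t 19.23
F rod ~ 6.13 [588.18  86.72  71.06] t 19.88
```

```bash
python3 -m creep '[[1,[0.003,-0.0001,-0.0002],[0,0,0]],[1,[0.006,-0.0002,-0.0004],[0,0,0]],[1,[0.009,-0.0003,-0.0006],[0,0,0]],[1,[0.009,-0.0003,-0.0006],[0,0,0]]]'>/dev/null; python3 f.py
```

```text
F rod ~ 3.63 [597.06  86.17  70.33] t 20.52
```

```bash
python3 -m creep '[[1,[0,0,0.002],[0,0,0]],[1,[0,0,0.01],[0,0,0]],[1,[0,0,0.035],[0,0,0]],[1,[-0.03,-0.03,0.035],[0,0,0]],[1,[-0.06,-0.06,0.035],[0,0,0]],[1,[-0.08,-0.1,0.035],[0,0,0]],[1,[-0.1,-0.13,0.035],[0,0,0]],[1,[-0.1145,-0.1525,0.035],[0,0,0]]]'
python3 -m creep '[[1,[0,0,0],[0,0,0]],[1,[0,0,-0.01],[0,0,0]],[1,[0,0,-0.02],[0,0,0]],[1,[0,0,-0.027],[0,0,0]],[1,[0,0,-0.03],[0,0,0]],[1,[0,0,-0.03],[0,0,0]]]'
python3 f.py
python3 - <<'E'
from h import *
snap('wrist','w10.png'); snap('top','t10.png')
a=cv2.imread('pics/w10.png');b=cv2.imread('pics/t10.png')[100:210,220:360]
cv2.imwrite('pics/c10.png',np.hstack([a[:,80:440],cv2.resize(b,(428,384*336//336))[:, :428]]))
E
```

```text
clock: 21.52
tool_pos: [481.5, -67.7, 105.8]
tcp_rot: [[0.039, 0.999, -0.0], [0.999, -0.039, 0.0], [0.0, -0.0, -1.0]]
wrist_force: [0.6, 0.6, -2.6]
grip_width: 25.5
clock: 22.28
tool_pos: [482.6, -66.0, 75.2]
tcp_rot: [[0.037, 0.999, -0.0], [0.999, -0.037, -0.0], [-0.0, -0.0, -1.0]]
wrist_force: [0.3, -0.3, -2.3]
grip_width: 25.7
F rod ~ 0.09 [482.91 -66.02  75.73] t 22.43
```

View pics/c10.png

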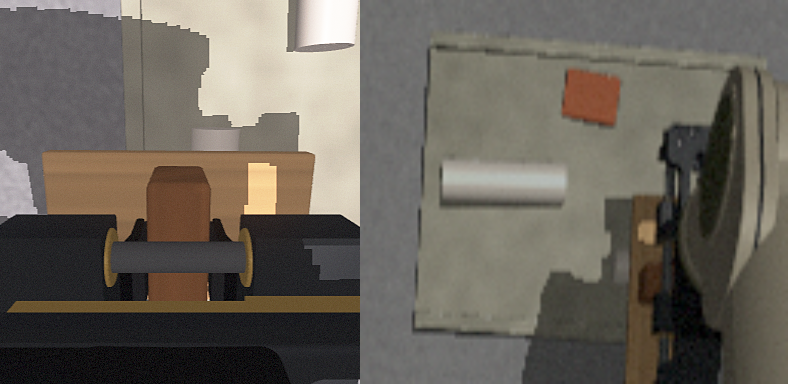

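Rod A now lies at about raw (267,152) in the top view, 46 mm farther forward, and it lifted the board 4 mm, so it is warped. Rod B shows ahead of the handle in the wrist view at (215,138), as planned.

```bash
python3 -m creep '[[1,[0,0,-0.001],[0,0,0]],[1,[0,0,-0.002],[0,0,0]],[1,[0,0,-0.003],[0,0,0]],[1,[0,0,-0.0035],[0,0,0]],[1,[0,0,-0.0035],[0,0,0]]]' >/dev/null; python3 f.py
python3 -m creep '[[1,[0,0,-0.0003],[0,0,0]],[1,[0,0,-0.0005],[0,0,0]]]' >/dev/null; python3 f.py
```

```text
F rod ~ 0.37 [482.69 -66.03  71.99] t 23.30
F rod ~ 2.05 [482.87 -66.04  71.63] t 23.70
```

```bash
python3 -m creep '[[1,[0,0,-0.0004],[0,0,0]],[1,[0.003,-0.0001,-0.0004],[0,0,0]],[1,[0.006,-0.0002,-0.0004],[0,0,0]],[1,[0.009,-0.0003,-0.0004],[0,0,0]],[1,[0.012,-0.0005,-0.0004],[0,0,0]],[1,[0.012,-0.0005,-0.0004],[0,0,0]]]' >/dev/null; python3 f.py
```

```text
F rod ~ 3.67 [494.66 -66.56  71.06] t 24.60
```

```bash
python3 -m creep '[[1,[0.003,-0.0001,0],[0,0,0]],[1,[0.006,-0.0002,0],[0,0,0]],[1,[0.009,-0.0003,0],[0,0,0]],[1,[0.012,-0.0005,0],[0,0,0]],[1,[0.015,-0.0006,0],[0,0,0]]]' >/dev/null; python3 f.py
```

```text
F rod ~ 3.82 [509.84 -67.24  71.07] t 25.38
```

```bash
python3 -m creep '[[1,[0.005,-0.0002,0],[0,0,0]],[1,[0.01,-0.0004,0],[0,0,0]],[1,[0.015,-0.0006,0],[0,0,0]],[1,[0.02,-0.0008,0],[0,0,0]],[1,[0.025,-0.001,0],[0,0,0]],[1,[0.03,-0.0012,0],[0,0,0]],[1,[0.035,-0.0013,0],[0,0,0]]]' >/dev/null; python3 f.py
```

```text
F rod ~ 4.04 [544.88 -68.34  71.03] t 26.40
```

```bash
python3 -m creep '[[1,[0.005,-0.0002,0],[0,0,0]],[1,[0.01,-0.0004,0],[0,0,0]],[1,[0.015,-0.0006,0],[0,0,0]],[1,[0.02,-0.0008,0],[0,0,0]],[1,[0.025,-0.001,0],[0,0,0]],[1,[0.03,-0.0012,0],[0,0,0]],[1,[0.034,-0.0013,0],[0,0,0]],[1,[0.034,-0.0013,0],[0,0,0]]]' >/dev/null; python3 f.py
python3 -m creep '[[1,[0,0,0],[0,0,0]],[1,[0,0,0],[0,0,0]]]'
```

```text
F rod ~ 3.95 [578.57 -69.66  71.05] t 27.55
clock: 27.8
tool_pos: [578.6, -69.7, 71.1]
tcp_rot: [[0.037, 0.999, 0.0], [0.999, -0.037, 0.0], [0.0, 0.0, -1.0]]
wrist_force: [-0.5, -2.3, 1.5]
grip_width: 25.6
```

```bash
python3 -m creep '[[1,[0,0,0.001],[0,0,0]],[1,[0,0,0.006],[0,0,0]],[1,[0,0,0.025],[0,0,0]],[1,[0,0,0.045],[0,0,0]],[1,[-0.01,0.03,0.045],[0,0,0]],[1,[-0.02,0.08,0.045],[0,0,0]],[1,[-0.03,0.13,0.045],[0,0,0]],[1,[-0.03,0.18,0.045],[0,0,0]]]'
python3 -m creep '[[1,[-0.01,0.05,0],[0,0,1]],[1,[-0.02,0.1,0],[0,0,2]],[1,[-0.03,0.15,0],[0,0,3]],[1,[-0.0315,0.19,0],[0,0,4]],[1,[-0.0315,0.2017,0],[0,0,4]],[1,[-0.0315,0.2017,-0.02],[0,0,4]],[1,[-0.0315,0.2017,-0.04],[0,0,4]],[1,[-0.0315,0.2017,-0.06],[0,0,4]]]'
python3 -m creep '[[1,[0,0,-0.01],[0,0,0]],[1,[0,0,-0.018],[0,0,0]],[1,[0,0,-0.021],[0,0,0]],[1,[0,0,-0.023],[0,0,0]],[1,[0,0,-0.0245],[0,0,0]],[1,[0,0,-0.0255],[0,0,0]],[1,[0,0,-0.0257],[0,0,0]],[1,[0,0,-0.0257],[0,0,0]]]'
python3 f.py
```

```text
clock: 28.8
tool_pos: [548.4, 112.0, 117.7]
tcp_rot: [[0.038, 0.999, 0.001], [0.999, -0.038, 0.001], [0.001, 0.001, -1.0]]
wrist_force: [-0.1, -0.6, -3.0]
grip_width: 25.4
clock: 29.8
tool_pos: [517.8, 311.4, 56.2]
tcp_rot: [[-0.031, 1.0, 0.001], [1.0, 0.031, 0.0], [0.0, 0.001, -1.0]]
wrist_force: [-0.0, 0.7, -2.3]
grip_width: 25.7
clock: 30.8
tool_pos: [517.3, 312.1, 30.6]
tcp_rot: [[-0.032, 0.999, 0.0], [0.999, 0.032, 0.0], [0.0, 0.0, -1.0]]
wrist_force: [-0.6, 0.1, -1.2]
grip_width: 25.6
F rod ~ 2.36 [517.26 312.07  30.55] t 30.95
```

```bash
python3 -m creep '[[-1,[0,0,0],[0,0,0]],[-1,[0,0,0],[0,0,0]],[-1,[0,0,0],[0,0,0]],[-1,[0,0,0],[0,0,0]],[-1,[0,0,0],[0,0,0]],[-1,[0,0,0],[0,0,0]]]'
python3 -m creep '[[-1,[0,0,0.02],[0,0,0]],[-1,[0,0,0.06],[0,0,0]],[-1,[0,0,0.12],[0,0,-1]],[-1,[0.01,-0.05,0.17],[0,0,-2]],[-1,[0.02,-0.1,0.19],[0,0,-3]],[-1,[0.033,-0.15,0.19],[0,0,-4]],[-1,[0.033,-0.2,0.19],[0,0,-4]],[-1,[0.033,-0.2,0.19],[0,0,-4]]]' 25
python3 - <<'E'
from h import *
snap('wrist','w11.png'); snap('top','t11.png')
E
python3 -m creep '[[-1,[0,-0.06,0],[0,0,0]],[-1,[0,-0.1,0],[0,0,0]],[-1,[0,-0.1,0],[0,0,0]],[-1,[0,-0.1,0],[0,0,0]]]'
python3 - <<'E'
from h import *
snap('wrist','w12.png')
a=cv2.imread('pics/w11.png');b=cv2.imread('pics/w12.png');c=cv2.imread('pics/t11.png')[120:220,140:370]
cv2.imwrite('pics/c11.png',np.vstack([np.hstack([a[:245,80:480],b[:245,80:480]]),cv2.resize(c,(800,348))]))
E
```

```text
clock: 31.7
tool_pos: [517.2, 312.0, 30.4]
tcp_rot: [[-0.032, 0.999, 0.0], [0.999, 0.032, 0.0], [0.0, 0.0, -1.0]]
wrist_force: [0.2, 0.1, 1.2]
grip_width: 77.3
clock: 32.7
tool_pos: [550.8, 106.9, 222.4]
tcp_rot: [[0.045, 0.999, 0.002], [0.999, -0.045, -0.0], [-0.0, 0.002, -1.0]]
wrist_force: [0.2, 0.9, 0.7]
grip_width: 86.9
clock: 33.3
tool_pos: [550.3, 14.0, 220.7]
tcp_rot: [[0.035, 0.999, 0.0], [0.999, -0.035, 0.001], [0.001, 0.0, -1.0]]
wrist_force: [-0.1, -0.6, -1.0]
grip_width: 87.3
```

View pics/c11.png

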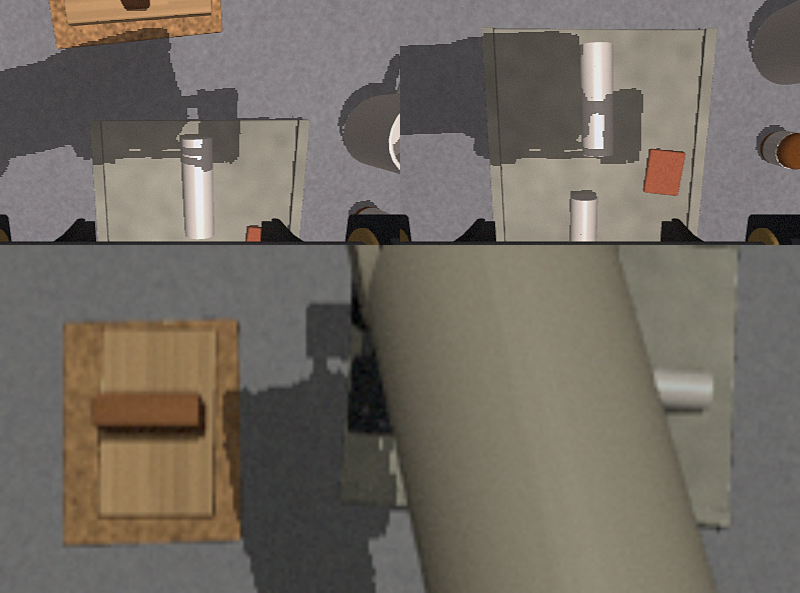

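The board lies flat and centred on its mat (bottom panel, about (155,420)). Rod A is visible in both wrist views, at about (197,187) and (597,98).

```bash
python3 - <<'E'
from h import *
# left/right edges mid: top of outline
X,r=tri('w11.png',[(277.5,187)],'w12.png',[(277.5,98.5)]); print(X.round(1),np.round(r,1).ravel())
for z in (30,40):
  print(z,onplane('w11.png',[[261.5,136],[290,134],[266,239],[293.5,238]],z).round(1)[:,:2].tolist())
  print(z,onplane('w12.png',[[263,42],[292.5,41],[263,155],[290,156]],z).round(1)[:,:2].tolist())
print(get_state()['tool_pos'])
E
```

```text
[[573.3  89.4  37.8]] [0.5 0.6]
30 [[557.8, 144.3], [588.3, 145.0], [558.0, 26.3], [589.8, 26.1]]
30 [[561.1, 144.2], [590.4, 144.1], [557.5, 31.5], [586.6, 29.3]]
40 [[557.7, 145.1], [587.3, 145.8], [557.9, 30.4], [588.8, 30.2]]
40 [[560.8, 142.3], [589.4, 142.2], [557.4, 32.8], [585.6, 30.8]]
[550.3041303   14.27911005 220.55787294]
```

```bash
python3 -m creep '[[-1,[0.02,0.05,0],[0,0,0]],[-1,[0.023,0.073,-0.03],[0,0,0]],[-1,[0.023,0.073,-0.08],[0,0,0]],[-1,[0.023,0.073,-0.13],[0,0,0]],[-1,[0.023,0.073,-0.17],[0,0,0]],[-1,[0.023,0.073,-0.19],[0,0,0]],[-1,[0.023,0.073,-0.2],[0,0,0]],[-1,[0.023,0.073,-0.202],[0,0,0]]]' 25
python3 -m creep '[[-1,[0,0,0],[0,0,0]],[0.2,[0,0,0],[0,0,0]],[0.2,[0,0,0],[0,0,0]],[0.3,[0,0,0],[0,0,0]],[0.3,[0,0,0],[0,0,0]],[0.3,[0,0,0],[0,0,0]],[0.3,[0,0,0],[0,0,0]],[1,[0,0,0],[0,0,0]]]' 25
python3 -m creep '[[1,[0,0,0],[0,0,0]],[1,[0,0,0],[0,0,0]],[1,[0,0,0],[0,0,0]],[1,[0,0,0],[0,0,0]]]' 25
python3 -m creep '[[1,[0,0,0.005],[0,0,0]],[1,[0,0,0.02],[0,0,0]],[1,[0,0,0.05],[0,0,0]],[1,[0,0,0.09],[0,0,0]],[1,[0,0,0.1],[0,0,0]],[1,[0,0,0.1],[0,0,0]]]' 25
```

```text
clock: 34.35
tool_pos: [573.1, 86.0, 18.3]
tcp_rot: [[0.036, 0.999, -0.0], [0.999, -0.036, 0.0], [0.0, -0.0, -1.0]]
wrist_force: [-0.6, 0.4, 0.0]
grip_width: 87.0
clock: 35.35
tool_pos: [573.1, 85.0, 18.4]
tcp_rot: [[0.037, 0.999, -0.0], [0.999, -0.037, 0.0], [0.0, -0.0, -1.0]]
wrist_force: [-0.3, -0.2, 0.8]
grip_width: 32.8
clock: 35.85
tool_pos: [573.2, 85.0, 18.4]
tcp_rot: [[0.037, 0.999, 0.0], [0.999, -0.037, 0.0], [0.0, 0.0, -1.0]]
wrist_force: [-0.9, 0.6, 1.0]
grip_width: 32.4
clock: 36.6
tool_pos: [573.4, 85.1, 119.1]
tcp_rot: [[0.037, 0.999, 0.001], [0.999, -0.037, 0.001], [0.001, 0.001, -1.0]]
wrist_force: [0.4, -0.2, -1.9]
grip_width: 32.9
```

```bash
python3 -m creep '[[1,[-0.01,-0.03,0.03],[0,0,0]],[1,[-0.025,-0.08,0.06],[0,0,0]],[1,[-0.04,-0.13,0.08],[0,0,0]],[1,[-0.06,-0.18,0.08],[0,0,0]],[1,[-0.08,-0.23,0.08],[0,0,0]],[1,[-0.1,-0.28,0.08],[0,0,-1]],[1,[-0.112,-0.315,0.08],[0,0,-2]],[1,[-0.112,-0.325,0.08],[0,0,-2]]]'
python3 -m creep '[[1,[0,0,0],[0,0,0]],[1,[0,0,0],[0,0,0]]]'
python3 - <<'E'
from h import *
snap('wrist','w13.png'); snap('scene','s13.png')
a=cv2.imread('pics/w13.png');b=cv2.imread('pics/s13.png')[170:360,30:220]
cv2.imwrite('pics/c13.png',np.hstack([a[:,80:480],cv2.resize(b,(384,384))]))
E
```

```text
clock: 37.6
tool_pos: [459.3, -242.3, 197.3]
tcp_rot: [[0.076, 0.997, -0.002], [0.997, -0.076, -0.0], [-0.0, -0.002, -1.0]]
wrist_force: [0.7, 0.9, -1.5]
grip_width: 32.6
clock: 37.85
tool_pos: [461.6, -238.5, 197.8]
tcp_rot: [[0.07, 0.998, -0.001], [0.998, -0.07, 0.0], [0.0, -0.001, -1.0]]
wrist_force: [-0.3, -0.6, -0.9]
grip_width: 32.7
```

View pics/c13.png

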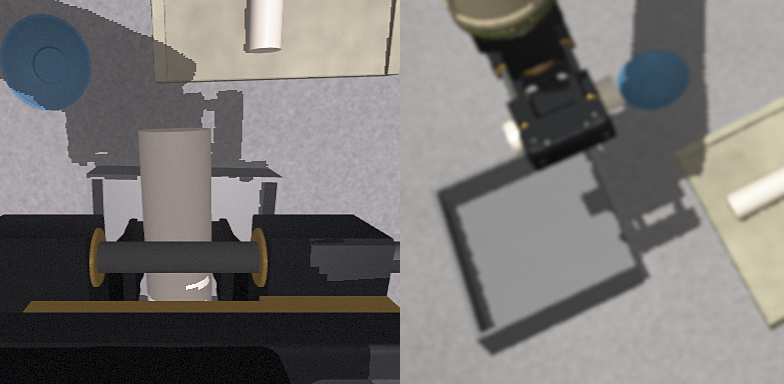

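```bash
python3 - <<'E'
from h import *
P=onplane('w13.png',[[167,176.5],[362,177.5]],50)[:,:2]; print(P.round(1))
v=P[1]-P[0]; L=np.linalg.norm(v); u=v/L; n=np.array([u[1],-u[0]]); print(L,np.degrees(np.arctan2(u[1],u[0])),'centre',P.mean(0)+85*n)
# bottom edge @0 check
P=onplane('w13.png',[[177,166],[347,167]],0)[:,:2]; print(P.round(1),P.mean(0)+85*n)
s=get_state(); print(s['tool_pos'],s['clock'])
E
```

```text
[[ 375.4 -229.7]
 [ 562.7 -243.9]]
187.86535349359752 -4.354112912850937 centre [ 462.56591333 -321.56734421]
[[ 373.2 -227.8]
 [ 561.4 -242.3]] [ 460.88836281 -319.81531672]
[ 461.60503297 -238.73979428  198.07616835] 37.95
```

```bash
python3 -m creep '[[1,[0,-0.04,0],[0,0,0]],[1,[0,-0.08,0],[0,0,0]],[1,[0,-0.083,-0.02],[0,0,0]],[1,[0,-0.083,-0.06],[0,0,0]],[1,[0,-0.083,-0.1],[0,0,0]],[1,[0,-0.083,-0.14],[0,0,0]],[1,[0,-0.083,-0.165],[0,0,0]],[1,[0,-0.083,-0.175],[0,0,0]]]'
python3 -m creep '[[1,[0,0,-0.005],[0,0,0]],[1,[0,0,-0.009],[0,0,0]],[1,[0,0,-0.012],[0,0,0]],[1,[0,0,-0.0135],[0,0,0]],[1,[0,0,-0.0145],[0,0,0]],[1,[0,0,-0.0145],[0,0,0]]]'; python3 f.py
python3 -m creep '[[1,[0,0,-0.0005],[0,0,0]],[1,[0,0,-0.0005],[0,0,0]]]'; python3 f.py
```

```text
clock: 38.95
tool_pos: [460.9, -321.8, 21.9]
tcp_rot: [[0.071, 0.997, -0.002], [0.997, -0.071, 0.001], [0.001, -0.002, -1.0]]
wrist_force: [0.0, -1.1, -1.4]
grip_width: 32.9
clock: 39.7
tool_pos: [461.2, -323.0, 9.0]
tcp_rot: [[0.072, 0.997, 0.0], [0.997, -0.072, 0.0], [0.0, 0.0, -1.0]]
wrist_force: [1.2, -0.9, -1.6]
grip_width: 32.6
F rod ~ 0.60 [ 461.23 -323.06    8.96] t 39.85
clock: 40.1
tool_pos: [461.2, -323.1, 8.4]
tcp_rot: [[0.072, 0.997, 0.0], [0.997, -0.072, -0.0], [-0.0, 0.0, -1.0]]
wrist_force: [0.4, -0.0, -0.7]
grip_width: 32.5
F rod ~ 1.32 [ 461.21 -323.08    8.42] t 40.25
```

```bash
python3 -m creep '[[1,[0,0,-0.0003],[0,0,0]],[0.2,[0,0,-0.0003],[0,0,0]],[0.2,[0,0,-0.0003],[0,0,0]],[0,[0,0,-0.0003],[0,0,0]],[-0.3,[0,0,-0.0003],[0,0,0]],[-0.6,[0,0,-0.0003],[0,0,0]],[-1,[0,0,-0.0003],[0,0,0]],[-1,[0,0,-0.0003],[0,0,0]]]'
python3 -m creep '[[-1,[0,0,0],[0,0,0]],[-1,[0,0,0],[0,0,0]],[-1,[0,0,0.02],[0,0,0]],[-1,[0,0,0.06],[0,0,0]],[-1,[0,0,0.11],[0,0,0]],[-1,[0,0,0.16],[0,0,0]],[-1,[0,-0.05,0.2],[0,0,0]],[-1,[0,-0.08,0.22],[0,0,0]]]'
python3 -m creep '[[-1,[-0.04,-0.04,0],[0,0,0]],[-1,[-0.08,-0.05,0],[0,0,0]],[-1,[-0.08,-0.05,0],[0,0,0]],[-1,[-0.08,-0.05,0],[0,0,0]]]'
python3 - <<'E'
from h import *
snap('wrist','w14.png'); snap('scene','s14.png'); snap('top','t14.png')
c=lambda n:cv2.imread(f'pics/{n}14.png')
cv2.imwrite('pics/c14.png',np.vstack([np.hstack([cv2.resize(c('w'),(400,300)),cv2.resize(c('s')[130:360,30:337],(400,300))]),cv2.resize(c('t')[90:270,140:500],(800,300))[:300]]))
E
```

```text
clock: 41.25
tool_pos: [461.2, -323.0, 8.1]
tcp_rot: [[0.072, 0.997, 0.0], [0.997, -0.072, 0.0], [0.0, 0.0, -1.0]]
wrist_force: [0.1, 0.5, -0.1]
grip_width: 75.5
clock: 42.25
tool_pos: [461.1, -405.3, 232.4]
tcp_rot: [[0.073, 0.997, 0.004], [0.997, -0.073, -0.003], [-0.002, 0.004, -1.0]]
wrist_force: [0.1, -0.3, -0.5]
grip_width: 87.0
clock: 42.75
tool_pos: [381.8, -452.7, 229.1]
tcp_rot: [[0.072, 0.997, 0.002], [0.997, -0.072, -0.0], [-0.0, 0.002, -1.0]]
wrist_force: [0.8, 0.3, -0.6]
grip_width: 87.2
```

View pics/c14.png

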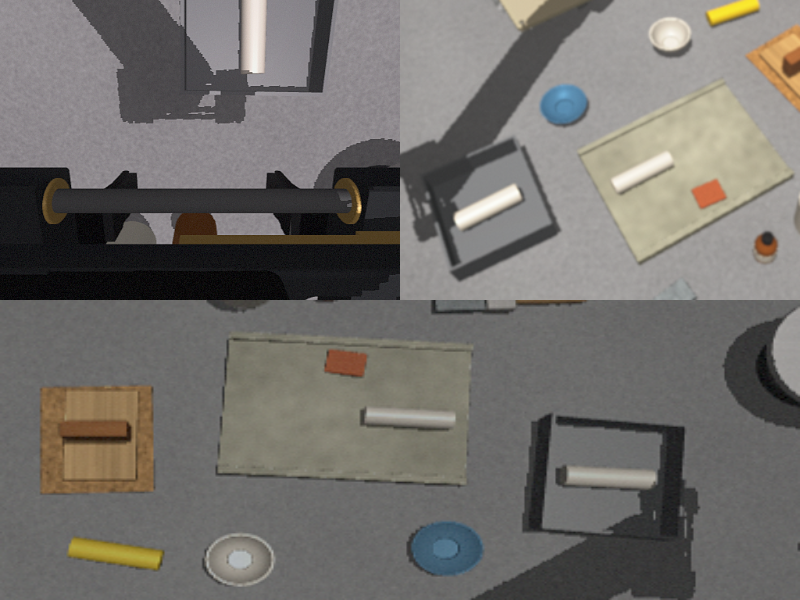

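The lower panel shows rod A lying flat in the middle of the box at (608,478), rod B on the slab at (408,417), and the board on its mat at (98,435). The bystanders in this picture look unmoved and the gripper is clear, so I'm handing in.

```bash
python3 -c "
from plant import *
print(hand_in()); print(get_state()['clock'])"
```

```text
the job is handed in; nothing more can be done
None
the job is handed in; nothing more can be done
```

I rolled both rods about half a turn forward under the board, put the board back on its mat, placed the warped rod in the reject box and handed the job in at about 43 s. No verdict was reported.

- **Rod A (left, warped):** it raised the board about 4.2 mm at the quarter turn. It measured about 32.6 mm across in the gripper, wide side horizontal. The highest force I read on it was 8.7 N, against the 12 N limit. I set it down in the box on its flat side.
- **Rod B (right, true):** it rolled with no lift over 96 mm of board travel, at about 4 N. It stays on the slab.

**Last checks:** the final pictures show the board flat and centred on its mat, rod A in the middle of the box, rod B on the slab, and the gripper clear. The bystanders in view look unmoved; I did not measure them.

**Disagreements:**
- The first heights I measured from the top and scene cameras were off by up to about 20 mm, so I used the wrist views and force contact instead.
- The top view gave 46 mm of travel for rod A, against about 48 mm expected, which is within a pixel.
- Rod A lifted the board earlier in the turn than an ellipse would.
- Forces were read between steps and averaged, so short peaks could have been higher.

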